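# Put the spanner and T-key back in the tool tray

### The job

Put the two tools back in the foam tool tray: press the steel spanner into the cutout of its own size and shape, so that it lies fully home with its open jaw in the jaw's pocket, and put the T-handled key, now standing in the tall standoff on the white sign panel, down through the steel eyelet at the tray's end until its shoulder rests on the eyelet. Either may go first. Leave everything else where it lies.

Things in the scene. Friction and masses are not known exactly. Their poses are not given: they have to be found in the camera images.
- spanner_mid (a point): Loose steel spanner lying flat on the bench, 14 mm high, 161 mm long, 0.1 to 0.35 kg. This point: middle of its 14 mm wide handle, 7 mm above its underside, near its centre of mass. +x runs along the handle to the open jaw, z up. The jaw head is round, 40 mm across, its 17 mm slot open to +x; the smaller ring head at the other end is 28 mm across.
- spanner_jaw (a point): centre of the spanner's open-jaw head, half-way up; 62 mm from spanner_mid along +x
- spanner_ring (a point): centre of the spanner's ring head, half-way up; 70 mm from spanner_mid along -x
- tray: Foam tool tray, fixed, 210 (x) x 180 (y) x 28 mm high, dark top layer over a grey floor, with two spanner-shaped cutouts 14 mm deep, both along x, jaw pocket to +x. The larger one is for the spanner; the other, 90 mm away towards -y, has the same outline at about three quarters of the size and stays empty. Origin: centre of the underside, z up.
- cutout_mid (a point): Where spanner_mid is when the spanner is home in the larger cutout: 7 mm above the recess floor, 21 mm above the bench (the spanner then is flush with the tray's top). Axes as the tray's. The cutout leaves 2 mm all round, with straight walls and no bevel; around this point it widens to a finger notch 40 mm long (x) and 82 mm across (y), as deep.
- cutout_jaw (a point): where spanner_jaw is when the spanner is home: centre of the jaw pocket, 62 mm from cutout_mid along +x; pocket 44 mm across
- cutout_ring (a point): where spanner_ring is when the spanner is home: centre of the ring pocket, 70 mm from cutout_mid along -x; pocket 32 mm across
- panel: White sign panel, fixed, 180 x 160 x 18 mm. On it stands an aluminium tube, the tall standoff: 30 mm across, 80 mm high (top 98 mm above the bench), bore 13 mm, centred 35 mm from the panel's origin along its -x. The key stands in it. Origin: centre of the underside, z up.
- key_grip (a point): T-handled key, about 0.11 kg, upright, its shank loose in the standoff: lift straight up 80 mm to clear it. This point: centre of its black handle bar, 80 mm long (y), 20 mm wide (x), 20 mm high, at first 126 mm above the bench. Below is a hub 18 mm across, then the steel shank, 8 mm across, 75 mm long, tapered tip, ending 103 mm below this point. z up.
- key_shoulder (a point): centre of the key's shoulder (the hub's flat underside, resting on the standoff at first), on the shank's axis, 28 mm below key_grip
- eyelet (a point): Centre of the top face of the steel eyelet, a fixed flat ring on an upright bracket at the tray's -x end: upright hole 14 mm across, outside 34 mm, 8 mm thick, top 100 mm above the bench (bracket 98 mm); nothing under it down to the bench. With the key home, key_shoulder is at this point. In the tray's frame it is at x -137 mm, y 0.
- disc_a: Bystander, to be left alone: wooden inlay disc, 64 mm across, 12 mm thick, lying on the white sign panel; origin at the centre of its underside
- disc_b: Bystander, to be left alone: wooden inlay disc, 64 mm across, 12 mm thick, on the bench near the robot; origin at the centre of its underside
- tape: Bystander, to be left alone: roll of tape, a ring 90 mm across and 24 mm high, on the bench near the robot; origin at the centre of its underside
- jar: Bystander, to be left alone: small glass jar, 60 mm across, 70 mm high, at the far side of the bench; origin at the centre of its underside
- glue: Bystander, to be left alone: white glue bottle, 56 mm across, 150 mm high, at the far side of the bench; origin at the centre of its underside
- mallet: Bystander, to be left alone: hammer lying at the robot's right, handle towards the robot; origin at the centre of its underside

How it is judged (in metres and radians):
At the end, for the whole second after the job is handed in: Both ends of the spanner are home in the larger cutout (each head's centre within 6 mm of its place, jaw in the jaw pocket), the key stands upright (within 0.15 rad) through the eyelet with its shoulder within 8 mm of the centre of the eyelet's top, and both tools are at rest (distance between spanner_jaw and cutout_jaw below 0.006 m and distance between spanner_ring and cutout_ring below 0.006 m and distance between key_shoulder and eyelet below 0.008 m and angle between key_grip's own z axis and vertical below 0.15 rad and linear speed of each of spanner, key below 0.02 m/s); the robot touches nothing.
It fails at once if one of the bystanders (discs, tape, jar, glue, hammer) was moved more than 30 mm (distance of any of disc_a, disc_b, tape, jar, glue, mallet from where it was at the start of the episode above 0.03 m).
It also fails if it takes over 69 s, if anything falls off the work surface, if the arm or the gripper's body presses on something with over 40 N, if the wrist force passes 120 N, or if a joint passes its speed limit or range.

### The arm

A 7-joint arm with a two-finger parallel gripper is mounted at the origin on the work surface. World frame = base frame: x ahead of the robot, y to its left, z up, the work surface at z = 0. Lengths are in mm, angles in rad, forces in N, time in s.
With the tool pointing down it reaches from about 400 to 875 mm from the base axis. Payload 4.4 kg.
Tool frame: the origin (TCP) lies midway between the tips of the shut fingers; the grasp point (between the pads) lies 19 mm behind it; z points along the fingers, y is the direction in which the jaws open and shut (so a half turn about z gives the same grasp; the last joint's range is limited). The gripper opens to 85 mm and grips with 20 to 120 N. Pads are 22 mm wide; open, the fingers measure 114 mm over their backs; the gripper's body (76 mm by 85 mm) begins 54 mm behind the grasp point. The pads swing forward as they close: fully open they stand 13 mm farther back than shut.
Start: joints at [-1.321, 0.628, 0.038, 1.517, -0.027, 0.996, -0.02], TCP at [201.851, 617.879, 231.313] pointing down, gripper open.
Joint ranges: [-3.06, 3.06], [-0.37, 2.12], [-1.25, 1.32], [0.18, 2.47], [-1.1, 4.24], [0.23, 1.98], [-2.94, 2.94]. Speed limits (rad/s): [2.57, 2.57, 3.14, 3.14, 3.14, 3.14, 3.14].

### API

Orientations are given as [roll, pitch, yaw] about the fixed x, y, z axes, in that order (R = Rz(yaw) Ry(pitch) Rx(roll)).
In Python, from cell import * gives the robot as it stands. The module is installed in compiled form; this text tells all that it offers.
- The arm moves only by the tool move_arm, never from a script. Its argument "series" is a list of rows, each a list of 2 entries, a list of its own where there are three numbers: the shift along the tool's x, y, z in m, then the turn about the tool's z in rad. In form: [[[x, y, z], yaw], ...]. A call has 1 to 5 rows; each row is the pose to reach, as a shift and turn from the pose measured when the call began, along the tool's axes at that moment; what a row does not reach only later rows make up. A row lasts 1/8 s, in which the tool goes at most 62.5 mm and 10.7 degrees, less where a joint would pass 70% of its speed; a pose out of reach is approached as far as the arm can. A call with a gripper value outside its range is refused whole. "claw" is the opening, from 0 (shut) to 1 (fully open), set as the call begins (left out, the last holds). The fingers move at their own pace and stop on an object; the grip force is fixed at half the most. Time passes only in rows, so rows that repeat a pose let the fingers close. It gives the time, the measured TCP pose, the force and the opening at its end, in the units of the state.
- read_state(): the state, without advancing time (a new reading comes with each control period).
- get_image(name): name is "side" or "top" or "wrist"; returns the picture (400x640x3 uint8, blue, green, red); there is no depth.
- camera_model(name): a dict with "fov_y" (degrees; the focal length in pixels is half the picture's height over the tangent of half this angle, whatever the lens; pixels are square), "cx", "cy" (the principal point, pixels), "pose" (4x4, takes a point from camera to world coordinates); the wrist camera has in their place "tool_from_camera" (4x4, takes a point from camera to tool coordinates, whose origin is the TCP and whose axes are the flange's). Camera axes: x right, y down, z forward; pixel columns grow to the right and rows downward; lengths in mm; the calibration is good to about 2 mm. The wrist camera is an equidistant fisheye: a pixel r from the principal point sees the ray r / f radians off the axis. A picture is of the moment at which its call begins: read the wrist's pose just before it. camera_model takes no time and is no camera call.
- finish_job(): hands the job in, once; it reports no verdict.
The state is a dict: "clock": time; "qpos": joint angles; "qd": joint speeds; "tau": joint torques, N m; "eef_pos": TCP position; "tool_rot": TCP orientation; "force": force on the tool from outside, world axes, zero at the start; "torque": the same for the moment, N m; "width": finger opening in mm.
Only numpy, scipy, OpenCV 4.12 (cv2) and the standard library are available. Lean on these libraries where they do the work, as an engineer would, in place of code of your own. Each camera call takes 0.05 s, during which the arm holds its last target. There are 200 camera calls.

## Working session

There is one attempt and no reset: what is moved stays moved. The work goes in short steps, Python scripts to look and compute and a tool call to move; the robot and the scene stay as the last step left them, time stands still between calls to the robot, and variables do not carry over. Pictures are saved under pics/ and viewed, about 8 in all and at most 12, crops included, and the job is handed in when it is done.

Besides the shell and the picture viewer there is one more tool, called after "Emit:" in YAML: its name, and indented under it one key for each argument. move_arm: Moves the arm, as the interface text tells. Its arguments: {"type":"object","properties":{"series":{"type":"array"},"claw":{"type":"number"}},"required":["series"]}

```bash
mkdir -p pics; python3 - <<'E'
from cell import *
import cv2,json
s=read_state();print(s)
for n in("top","side","wrist"):
    print(n,camera_model(n)); cv2.imwrite(f"pics/{n}0.png",get_image(n))
E
```

```text
{'clock': 0.0, 'qpos': array([-1.32077461,  0.62932553,  0.03844476,  1.51834971, -0.0269985 ,
        0.99633585, -0.02001526]), 'qd': array([-6.78571809e-05, -4.16195325e-04, -8.34857239e-04, -1.57851357e-03,
        3.96070783e-04, -6.64000126e-04, -1.24261856e-03]), 'tau': array([ 4.78766997e-04, -5.63399756e+01,  1.22675434e+00, -1.93442827e+01,
        1.11549729e-02,  1.02387645e-02,  8.65605529e-06]), 'eef_pos': array([201.66816396, 617.26528958, 230.40836231]), 'tool_rot': array([-3.13969247e+00,  2.68478640e-05,  2.82575466e+00]), 'force': array([-0.33119209, -0.13268481, -0.70691712]), 'torque': array([-0.02147039,  0.02422623, -0.03348808]), 'width': 85.41524679739342}
top {'fov_y': 55.07709849244687, 'cx': 325.12038763944685, 'cy': 195.39409352950216, 'pose': array([[-1.18438928e-02, -9.81410342e-01,  1.91555378e-01,
         3.65345225e+02],
       [-9.99913329e-01,  1.27258302e-02,  3.37445574e-03,
        -1.22295554e+02],
       [-5.74942699e-03, -1.91498809e-01, -9.81476006e-01,
         1.16944177e+03],
       [ 0.00000000e+00,  0.00000000e+00,  0.00000000e+00,
   
[... 209 characters left out ...]
  [-2.65664153e-01, -7.36065065e-01,  6.22600014e-01,
        -9.07286176e+02],
       [-4.25358630e-03, -6.44905443e-01, -7.64250532e-01,
         1.07108224e+03],
       [ 0.00000000e+00,  0.00000000e+00,  0.00000000e+00,
         1.00000000e+00]])}
wrist {'fov_y': 65.70646984690485, 'cx': 318.13416205808517, 'cy': 196.48389633816882, 'tool_from_camera': array([[-5.59141332e-04, -9.49534897e-01, -3.13660911e-01,
         8.11848627e+01],
       [ 9.99999744e-01, -3.90716470e-04, -5.99826945e-04,
         4.24618052e-01],
       [ 4.47004133e-04, -3.13661166e-01,  9.49534872e-01,
        -1.41720577e+02],
       [ 0.00000000e+00,  0.00000000e+00,  0.00000000e+00,
         1.00000000e+00]])}
```

View pics/top0.png

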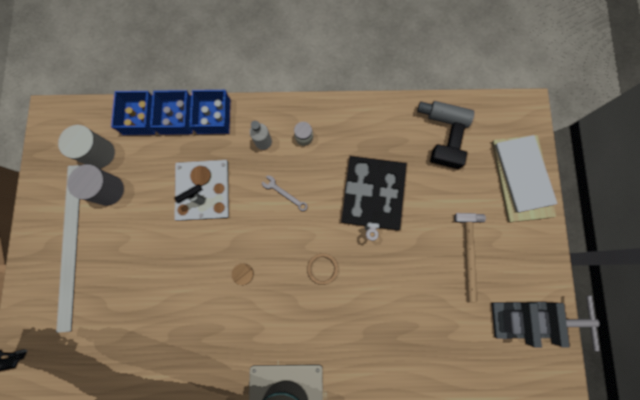

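View pics/side0.png

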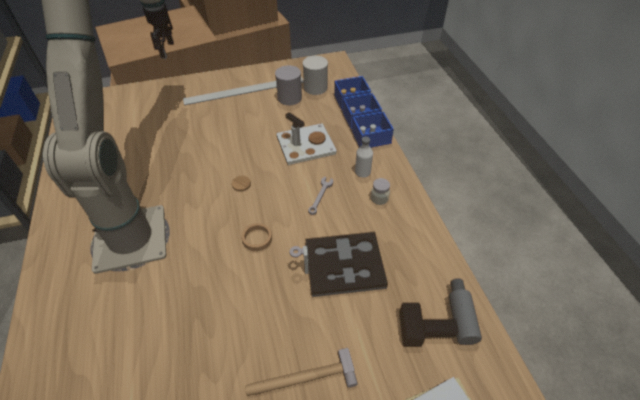

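```bash
cat > h.py <<'E'
from cell import *
import numpy as np, cv2
from scipy.spatial.transform import Rotation as R
def T_tool(s):
    T=np.eye(4);T[:3,:3]=R.from_euler('xyz',s['tool_rot']).as_matrix();T[:3,3]=s['eef_pos'];return T
def campose(n,s=None):
    m=camera_model(n)
    return m['pose'] if n!='wrist' else T_tool(s)@m['tool_from_camera']
def ray(n,uv,s=None):
    m=camera_model(n);f=200/np.tan(np.radians(m['fov_y']/2))
    d=(np.array(uv,float)-[m['cx'],m['cy']])/f
    if n=='wrist':
        r=np.hypot(*d)+1e-12;v=np.r_[d/r*np.sin(r),np.cos(r)]
    else: v=np.r_[d,1]
    P=campose(n,s);return P[:3,3],P[:3,:3]@v
def onz(n,uv,z,s=None):
    o,v=ray(n,uv,s);return o+v*(z-o[2])/v[2]
def proj(n,p,s=None):
    m=camera_model(n);f=200/np.tan(np.radians(m['fov_y']/2))
    c=np.linalg.inv(campose(n,s))@np.r_[p,1];c=c[:3]
    if n=='wrist': a=np.arctan2(np.hypot(c[0],c[1]),c[2]);d=c[:2]/(np.hypot(c[0],c[1])+1e-12)*a
    else: d=c[:2]/c[2]
    return d*f+[m['cx'],m['cy']]
def goto(p,yaw,s=None):
    s=s or read_state();T=T_tool(s)
    d=T[:3,:3].T@(np.array(p)-s['eef_pos'])/1000
    dy=(s['tool_rot'][2]-yaw+np.pi)%(2*np.pi)-np.pi
    print('shift',d.round(4),'turn',round(dy,3))
def snap(name,n='wrist'):
    s=read_state();im=get_image(n);cv2.imwrite(f'pics/{name}.png',im)
    import pickle;pickle.dump(s,open(f'pics/{name}.pkl','wb'));return s,im
def load(name):
    import pickle;return pickle.load(open(f'pics/{name}.pkl','rb')),cv2.imread(f'pics/{name}.png')
E
python3 - <<'E'
from h import *
for k,uv,z in [('jaw',(268,183),7),('ring',(304,207),7),('tray',(374,192),28),('cutjaw',(362,170),21),('cutring',(357,211),21),('eyelet',(372,232),100),('grip',(189,192),126),('panel',(201,190),18),('discb',(243,274),12),('tape',(322,269),12)]:
    print(k,onz('top',uv,z).round())
goto([480,60,330],3.14)
E
```

```text
jaw [634.  59.   7.]
ring [557. -53.   7.]
tray [ 597. -267.   28.]
cutjaw [ 668. -233.   21.]
cutring [ 540. -214.   21.]
eyelet [ 468. -248.  100.]
grip [584. 260. 126.]
panel [612. 263.  18.]
discb [357. 128.  12.]
tape [ 369. -106.   12.]
shift [-0.4377 -0.4436 -0.0988] turn -0.314
```

```bash
python3 - <<'E'
from h import *
goto([540,230,330],3.1416)
E
```

```text
shift [-0.4419 -0.2633 -0.099 ] turn -0.316
```

Emit:
move_arm:
  series:
    - [[-0.049,-0.029,-0.011],-0.035]
    - [[-0.098,-0.058,-0.022],-0.07]
    - [[-0.147,-0.087,-0.033],-0.105]
    - [[-0.196,-0.117,-0.044],-0.14]
    - [[-0.245,-0.146,-0.055],-0.175]
  claw: 1

```text
clock: 0.78
eef_pos: [390.2, 400.9, 286.0]
tool_rot: [-3.14, -0.0, 3.002]
force: [0.6, 0.4, -0.4]
width: 85.5
```

```bash
python3 - <<'E'
from h import *
print(read_state()['eef_pos'],read_state()['qd'].round(2))
goto([540,230,330],3.1416)
E
```

```text
[390.235302   400.91247215 286.02186902] [ 0.8  -0.17 -0.01  0.02  0.01  0.14  1.06]
shift [-0.1721 -0.1485 -0.0438] turn -0.14
```

Emit:
move_arm:
  series:
    - [[-0.043,-0.037,-0.011],-0.035]
    - [[-0.086,-0.074,-0.022],-0.07]
    - [[-0.129,-0.111,-0.033],-0.105]
    - [[-0.172,-0.148,-0.044],-0.14]
    - [[-0.172,-0.148,-0.044],-0.14]

```text
clock: 1.4
eef_pos: [543.8, 224.6, 330.8]
tool_rot: [-3.137, 0.003, 3.132]
force: [-0.7, 1.2, -0.5]
width: 85.6
```

```bash
python3 - <<'E'
from h import *
s,im=snap('k1');print(s['eef_pos'],s['tool_rot'],abs(s['qd']).max())
E
```

```text
[543.76675214 224.61861258 330.75698261] [-3.13739707e+00  2.64749466e-03  3.13221912e+00] 0.0810430125583386
```

View pics/k1.png

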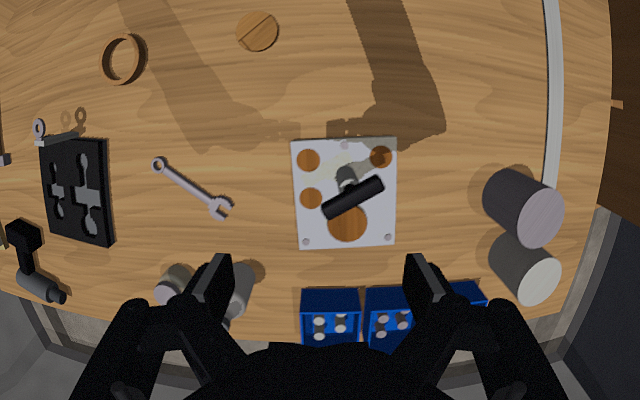

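```bash
python3 - <<'E'
from h import *
s,im=load('k1')
m=((im.max(2)<60)&(im.max(2)>=0)).astype(np.uint8);m[:160]=0;m[240:]=0;m[:,:300]=0;m[:,398:]=0
n,l,st,c=cv2.connectedComponentsWithStats(m);i=1+st[1:,4].argmax();print(st[i],c[i])
p=np.argwhere(l==i)[:,::-1].astype(np.float32)
r=cv2.minAreaRect(p);b=cv2.boxPoints(r);print(r)
w=np.array([onz('wrist',q,130,s) for q in b]);print(w.round(1),w.mean(0).round(1))
W=np.array([onz('wrist',q,130,s)[:2] for q in p]);print(W.mean(0))
u,_,vt=np.linalg.svd(W-W.mean(0),full_matrices=False);print('axis',vt[0],np.ptp((W-W.mean(0))@vt.T,axis=0))
# standoff check
print('standoff top est at px ',[onz('wrist',q,98,s).round(1) for q in [(346,177)]])
for pt in [(315,144),(290,142),(396,137),(396,243),(300,249)]: print(pt,onz('wrist',pt,18,s).round(1))
E
```

```text
[ 321  175   63   45 1226] [351.84665579 196.46003263]
((351.2940979003906, 195.32350158691406), (23.15230941772461, 66.0269546508789), 59.036251068115234)
[[583.7 222.5 130. ]
 [543.  287.7 130. ]
 [566.9 303.  130. ]
 [609.1 236.5 130. ]] [575.7 262.4 130. ]
[576.7826758  263.22064899]
axis [ 0.50790104 -0.86141543] [77.82090313 28.62058804]
standoff top est at px  [array([561.6, 258.8,  98. ])]
(315, 144) [531.9 219.2  18. ]
(290, 142) [528.4 182.2  18. ]
(396, 137) [520.7 340.6  18. ]
(396, 243) [697.  352.7  18. ]
(300, 249) [705.2 192.   18. ]
```

```bash
python3 - <<'E'
from h import *
goto([578,263,200],2.104)
E
```

```text
shift [-0.0366  0.0355  0.1301] turn 1.033
```

Emit:
move_arm:
  series:
    - [[-0.007,0.007,0.026],0.18]
    - [[-0.014,0.014,0.052],0.36]
    - [[-0.021,0.021,0.078],0.54]
    - [[-0.029,0.028,0.104],0.72]
    - [[-0.036,0.035,0.13],0.9]

```text
clock: 2.08
eef_pos: [576.0, 264.9, 198.7]
tool_rot: [-3.139, 0.0, 2.233]
force: [0.5, 0.2, -0.8]
width: 85.1
```

Emit:
move_arm:
  series:
    - [[0,0,0],0.16]
    - [[0,0,0],0.16]

```text
clock: 2.33
eef_pos: [574.2, 267.0, 197.7]
tool_rot: [-3.137, -0.0, 2.078]
force: [-0.3, 0.4, -0.0]
width: 85.4
```

```bash
python3 - <<'E'
from h import *
s,im=snap('k2');print(s['eef_pos'],s['tool_rot'],abs(s['qd']).max(),s['qpos'].round(2))
E
```

```text
[574.23653783 266.97933563 197.69211346] [-3.13735892e+00 -4.31611211e-04  2.07803419e+00] 0.04935791872361904 [-0.64  0.66  0.28  1.6  -0.21  0.92  0.21]
```

View pics/k2.png

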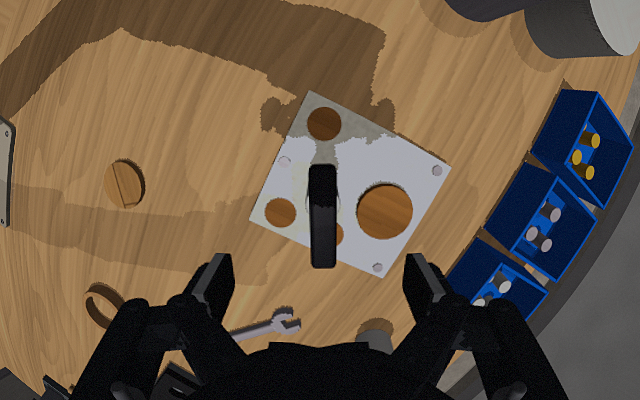

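```bash
python3 - <<'E'
from h import *
s,im=load('k2')
m=(im.max(2)<70).astype(np.uint8);m[:150]=0;m[285:]=0;m[:,:285]=0;m[:,360:]=0
n,l,st,c=cv2.connectedComponentsWithStats(m);i=1+st[1:,4].argmax();print(st[i],c[i])
p=np.argwhere(l==i)[:,::-1].astype(np.float32)
print(cv2.minAreaRect(p))
for y in range(168,268,12):
    x=p[p[:,1]==y][:,0];print(y,x.min(),x.max())
x,y,w,h=st[i][:4]
print(T_tool(s)[:3,:3].round(3))
a=onz('wrist',(np.median(p[p[:,1]<y+8,0]),y),118,s);b=onz('wrist',(np.median(p[p[:,1]>y+h-8,0]),y+h),136,s);print(a,b,(a+b)/2,np.linalg.norm(a-b), np.arctan2(*(a-b)[1::-1]))
goto([*((a+b)/2)[:2],112],np.arctan2(*(a-b)[1::-1]))
E
```

```text
[ 307  164   31  104 2764] [322.63567294 214.29341534]
((322.0, 215.5), (103.0, 30.0), 90.0)
168 309.0 335.0
180 309.0 335.0
192 307.0 337.0
204 309.0 336.0
216 310.0 335.0
228 310.0 336.0
240 311.0 336.0
252 311.0 335.0
264 312.0 334.0
[[-0.486  0.874 -0.004]
 [ 0.874  0.486 -0.002]
 [ 0.    -0.004 -1.   ]]
[560.15244135 297.04070101 118.        ] [598.15944068 230.57713888 136.        ] [579.15594101 263.80891995 127.        ] 78.65072847289935 2.0902579365120983
shift [-0.0045  0.0028  0.0863] turn -0.012
```

Emit:
move_arm:
  series:
    - [[-0.0045,0.003,0.03],-0.012]
    - [[-0.0045,0.003,0.06],-0.012]
    - [[-0.0045,0.003,0.086],-0.012]
    - [[-0.0045,0.003,0.086],-0.012]

```text
clock: 2.88
eef_pos: [577.7, 263.9, 110.9]
tool_rot: [-3.135, -0.001, 2.093]
force: [0.2, -0.1, 0.1]
width: 85.6
```

Emit:
move_arm:
  series:
    - [[0,0,0],0]
    - [[0,0,0],0]
    - [[0,0,0],0]
    - [[0,0,0],0]
    - [[0,0,0],0]
  claw: 0

```text
clock: 3.5
eef_pos: [578.2, 264.1, 111.8]
tool_rot: [-3.136, -0.001, 2.093]
force: [0.3, -0.4, 6.6]
width: 19.4
```

Emit:
move_arm:
  series:
    - [[0,0,-0.02],0]
    - [[0,0,-0.05],0]
    - [[0,0,-0.09],0]
    - [[0,0,-0.13],0]
    - [[0,0,-0.13],0]

```text
clock: 4.12
eef_pos: [580.8, 264.8, 244.9]
tool_rot: [3.141, -0.001, 2.093]
force: [0.6, 0.4, -1.0]
width: 19.0
```

```bash
python3 - <<'E'
from h import *
print(onz('wrist',(39,128),100,load('k1')[0]))
goto([490,-200,240],2.09)
E
```

```text
[ 462.70277704 -238.67549193  100.        ]
shift [-0.3575 -0.3106  0.0044] turn 0.003
```

```bash
python3 - <<'E'
from h import *
goto([440,-170,245],3.1416)
E
```

```text
shift [-0.3066 -0.339  -0.0006] turn -1.048
```

Emit:
move_arm:
  series:
    - [[-0.038,-0.042,0],-0.13]
    - [[-0.077,-0.085,0],-0.26]
    - [[-0.115,-0.127,0],-0.39]
    - [[-0.153,-0.17,0],-0.52]
    - [[-0.19,-0.21,0],-0.65]

```text
clock: 4.75
eef_pos: [491.7, -6.4, 243.3]
tool_rot: [-3.141, -0.002, 2.748]
force: [0.4, -0.2, -1.7]
width: 18.9
```

```bash
python3 - <<'E'
from h import *
goto([440,-170,245],3.1416)
E
```

```text
shift [-0.0151 -0.1709 -0.0017] turn -0.394
```

Emit:
move_arm:
  series:
    - [[-0.005,-0.055,0],-0.13]
    - [[-0.01,-0.11,0],-0.26]
    - [[-0.015,-0.171,-0.002],-0.39]
    - [[-0.015,-0.171,-0.002],-0.39]
    - [[-0.015,-0.171,-0.002],-0.39]

```text
clock: 5.38
eef_pos: [439.2, -169.6, 244.4]
tool_rot: [3.14, -0.004, 3.136]
force: [0.2, 0.6, -0.7]
width: 19.0
```

```bash
python3 - <<'E'
from h import *
s,im=snap('e1');print(s['eef_pos'],s['tool_rot'],abs(s['qd']).max(),s['qpos'].round(2))
E
```

```text
[ 439.24916804 -169.62225092  244.40641   ] [ 3.13967305 -0.0038046   3.13610575] 0.041162162087287166 [ 0.27  0.36  0.06  1.98 -0.03  0.81  1.91]
```

View pics/e1.png

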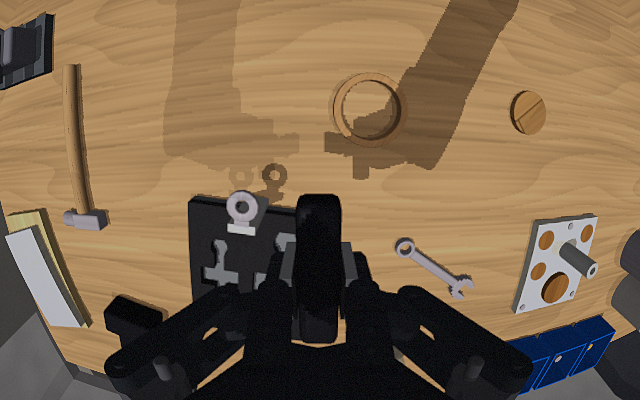

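```bash
python3 - <<'E'
from h import *
s,im=load('e1')
c=im[180:245,215:300];cv2.imwrite('pics/e1c.png',cv2.resize(c,None,fx=8,fy=8,interpolation=cv2.INTER_NEAREST))
hsv=cv2.cvtColor(im,cv2.COLOR_BGR2HSV)
m=((hsv[...,1]<60)&(hsv[...,2]>90)).astype(np.uint8);m[:180]=0;m[245:]=0;m[:,:215]=0;m[:,270:]=0
cs,h=cv2.findContours(m,cv2.RETR_CCOMP,cv2.CHAIN_APPROX_NONE)
for q in cs:
    if len(q)>12: print(len(q),cv2.contourArea(q),cv2.fitEllipse(q))
E
```

```text
25 35.5 ((219.5417022705078, 242.14385986328125), (4.44713830947876, 11.559331893920898), 92.87287139892578)
135 1015.5 ((241.59568786621094, 212.8701629638672), (31.173810958862305, 46.31250762939453), 177.42333984375)
38 146.0 ((241.7747039794922, 206.58946228027344), (13.104262351989746, 14.381617546081543), 117.48799896240234)
```

View pics/e1c.png

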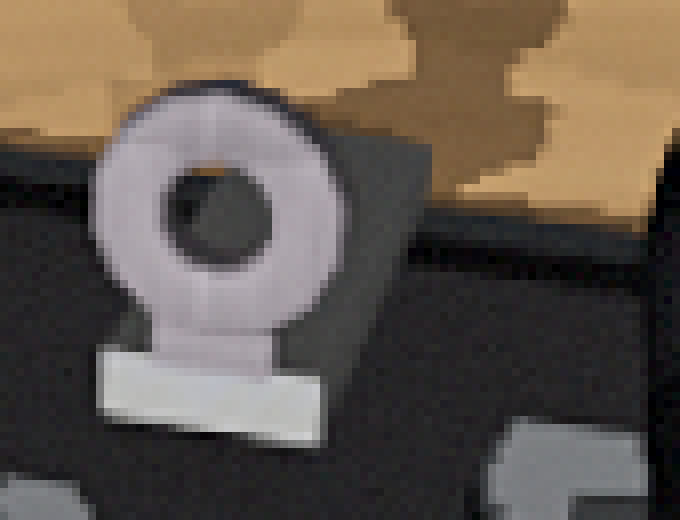

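```bash
python3 - <<'E'
from h import *
s,im=load('e1')
E=onz('wrist',(241.6,206.7),100,s);print('eyelet',E)
# held handle in tool frame: near end bottom edge, far end
m=(im.max(2)<45).astype(np.uint8)
for y in (196,200,205,210,220,230,240,260,300,320,335,340,345): 
    r=np.flatnonzero(m[y,280:370])+280;print(y,r.min() if len(r) else 0,r.max() if len(r) else 0,len(r))
Ti=np.linalg.inv(T_tool(s))
gz=s['eef_pos'][2]+14.2
print('near end', [ (Ti@np.r_[onz('wrist',(318,194),gz-10,s),1]).round(1)])
for k in ((-40,10),(40,-10),(40,10)):
    print(k,proj('wrist',(T_tool(s)@np.r_[k[0],0,-14.2-k[1],1])[:3],s).round(1))
goto([E[0],E[1],220],3.14)
E
```

```text
eyelet [ 462.42230072 -245.904343    100.        ]
196 300 337 38
200 298 338 41
205 297 339 43
210 280 340 59
220 280 340 61
230 280 340 61
240 296 340 45
260 280 365 63
300 280 369 90
320 280 369 82
335 280 369 81
340 280 369 68
345 280 369 63
near end [array([36.8,  0.4, -4.1,  1. ])]
(-40, 10) [317.3 345.5]
(40, -10) [317.1 187.5]
(40, 10) [316.9 201.7]
shift [-0.023  -0.0771  0.0243] turn -0.002
```

Emit:
move_arm:
  series:
    - [[-0.01,-0.038,0.01],0]
    - [[-0.022,-0.0765,0.02],0]
    - [[-0.022,-0.0765,0.035],0]
    - [[-0.022,-0.0765,0.035],0]
    - [[-0.022,-0.0765,0.035],0]

```text
clock: 6.05
eef_pos: [461.7, -243.3, 209.4]
tool_rot: [3.139, -0.004, 3.141]
force: [-0.7, -0.3, -0.7]
width: 18.6
```

```bash
python3 - <<'E'
from h import *
s,im=snap('s1','side');print(s['eef_pos'],s['tool_rot'],abs(s['qd']).max())
E=np.array([462.4,-245.9,100]);u,v=proj('side',E).astype(int);print(proj('side',E), proj('side',(T_tool(s)@[-1,0,88.8,1])[:3]))
a=cv2.resize(im[v-45:v+25,u-35:u+35],None,fx=7,fy=7,interpolation=cv2.INTER_CUBIC)
_,im=snap('t1','top');p=proj('top',E);q=p.astype(int);print(p)
b=cv2.resize(im[q[1]-35:q[1]+35,q[0]-35:q[0]+35],None,fx=7,fy=7,interpolation=cv2.INTER_CUBIC)
cv2.imwrite('pics/s1c.png',a);cv2.imwrite('pics/st.png',np.hstack([a[:,:400],b[:,:400]]))
print(u,v,q)
E
```

```text
[ 461.73411769 -243.33032367  209.38356156] [ 3.13875701 -0.00378311  3.14129766] 0.010679584102194016
[294.72399892 249.0837808 ] [294.05983513 243.85024726]
[371.31220036 234.17914462]
294 249 [371 234]
```

View pics/s1c.png

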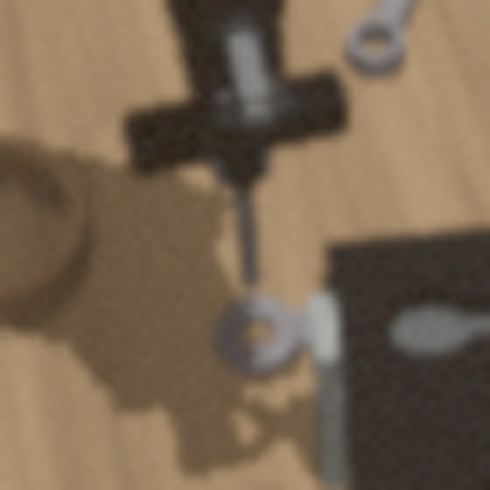

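Emit:
move_arm:
  series:
    - [[0.006,-0.022,0],0]
    - [[0.012,-0.045,0],0]
    - [[0.017,-0.067,0],0]
    - [[0.017,-0.067,0],0]
    - [[0.017,-0.067,0],0]

```text
clock: 6.78
eef_pos: [445.3, -309.8, 210.0]
tool_rot: [3.139, -0.002, 3.141]
force: [-0.2, 0.1, -1.8]
width: 18.9
```

```bash
cat > eye.py <<'E'
from h import *
def eyelet(s,im,guess):
    p=proj('wrist',guess,s);x,y=p.astype(int)
    hsv=cv2.cvtColor(im,cv2.COLOR_BGR2HSV)
    m=((hsv[...,1]<60)&(hsv[...,2]>90)).astype(np.uint8);k=np.zeros_like(m);k[y-30:y+40,x-30:x+30]=1
    cs,h=cv2.findContours(m*k,cv2.RETR_CCOMP,cv2.CHAIN_APPROX_NONE)
    for q in cs:
        if len(q)>25:
            e=cv2.fitEllipse(q);print(len(q),e,onz('wrist',e[0],100,s).round(1))
E
python3 - <<'E'
from eye import *
s,im=snap('e2');print(s['eef_pos'],s['tool_rot'],abs(s['qd']).max())
eyelet(s,im,[462.4,-245.9,100])
E
```

```text
[ 445.25764313 -309.81489797  210.034985  ] [ 3.13876109e+00 -2.12815652e-03  3.14149950e+00] 0.008397708671401691
184 ((387.8053894042969, 223.96336364746094), (40.61964797973633, 56.54791259765625), 178.0322723388672) [ 473.3 -246.4  100. ]
49 ((388.02618408203125, 211.7791290283203), (15.882302284240723, 17.65511703491211), 48.69819259643555) [ 461.5 -247.1  100. ]
```

Emit:
move_arm:
  series:
    - [[-0.006,0.021,0],0]
    - [[-0.011,0.042,0],0]
    - [[-0.016,0.0633,0],0]
    - [[-0.016,0.0633,0],0]
    - [[-0.016,0.0633,0],0]

```text
clock: 7.45
eef_pos: [461.3, -246.6, 210.3]
tool_rot: [3.139, -0.002, -3.141]
force: [0.0, -0.3, -0.6]
width: 18.6
```

```bash
python3 - <<'E'
from h import *
goto([461.2,-246.5,190],3.1416)
E
```

```text
shift [0.0001 0.0001 0.0203] turn 0.001
```

Emit:
move_arm:
  series:
    - [[0,0,0.012],0]
    - [[0,0,0.022],0]
    - [[0,0,0.028],0]
    - [[0,0,0.034],0]
    - [[0,0,0.034],0]

```text
clock: 8.07
eef_pos: [461.0, -246.5, 175.7]
tool_rot: [3.139, -0.003, -3.141]
force: [0.1, 0.1, -0.8]
width: 19.1
```

Emit:
move_arm:
  series:
    - [[0,0,0.012],0]
    - [[0,0,0.024],0]
    - [[0,0,0.036],0]
    - [[0,0,0.048],0]
    - [[0,0,0.055],0]

```text
clock: 8.7
eef_pos: [460.5, -246.1, 119.7]
tool_rot: [3.138, -0.004, -3.141]
force: [-0.3, 0.6, -0.5]
width: 19.4
```

Emit:
move_arm:
  series:
    - [[0,0,0.002],0]
    - [[0,0,0.0045],0]
    - [[0,0,0.0065],0]
    - [[0,0,0.0065],0]

```text
clock: 9.2
eef_pos: [460.6, -246.3, 113.7]
tool_rot: [3.139, -0.003, -3.141]
force: [-0.5, 0.9, 1.8]
width: 18.7
```

Emit:
move_arm:
  series:
    - [[0,0,0],0]
    - [[0,0,0],0]
    - [[0,0,0],0]
    - [[0,0,0],0]
    - [[0,0,0],0]
  claw: 1

```text
clock: 9.82
eef_pos: [460.6, -246.3, 113.7]
tool_rot: [3.139, -0.003, -3.141]
force: [0.1, 0.8, 0.2]
width: 85.4
```

Emit:
move_arm:
  series:
    - [[0,0,-0.03],0]
    - [[0,0,-0.07],0]
    - [[0,0,-0.12],0]
    - [[0,0,-0.18],0]
    - [[0,0,-0.22],0]

```text
clock: 10.45
eef_pos: [461.8, -247.2, 336.6]
tool_rot: [3.14, -0.0, -3.141]
force: [0.8, -0.4, -0.4]
width: 85.5
```

```bash
python3 - <<'E'
from h import *
s,im=snap('e3');print(s['eef_pos'],s['tool_rot'],abs(s['qd']).max(),s['width'])
E
```

```text
[ 461.83549067 -247.19167281  336.62804534] [ 3.14018806e+00 -4.04650719e-04 -3.14085389e+00] 0.7847326249359207 85.5369208598368
```

View pics/e3.png

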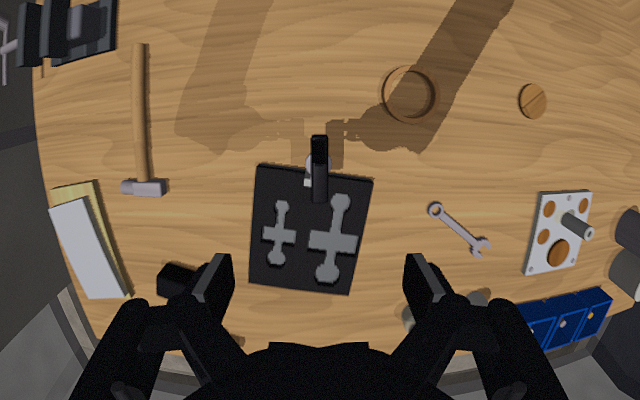

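```bash
python3 - <<'E'
from h import *
goto([680,-225,225],3.1416)
E
```

```text
shift [-0.2152  0.0234  0.1176] turn 0.001
```

Emit:
move_arm:
  series:
    - [[-0.043,0.005,0.01],0]
    - [[-0.086,0.01,0.035],0]
    - [[-0.13,0.014,0.06],0]
    - [[-0.173,0.018,0.09],0]
    - [[-0.215,0.023,0.117],0]

```text
clock: 11.12
eef_pos: [680.8, -225.2, 223.9]
tool_rot: [-3.14, 0.006, -3.141]
force: [0.9, -1.2, -0.1]
width: 85.4
```

Emit:
move_arm:
  series:
    - [[0,0,0],0]
    - [[0,0,0],0]

```text
clock: 11.38
eef_pos: [680.0, -225.6, 223.4]
tool_rot: [-3.139, 0.004, -3.141]
force: [0.7, 0.4, -0.0]
width: 85.4
```

```bash
python3 - <<'E'
from h import *
s,im=snap('c1');print(s['eef_pos'],s['tool_rot'],abs(s['qd']).max(),s['width'])
E
```

```text
[ 679.98303622 -225.61817223  223.35341952] [-3.13946005  0.00435756 -3.14130849] 0.03897900348907373 85.35879706332788
```

View pics/c1.png

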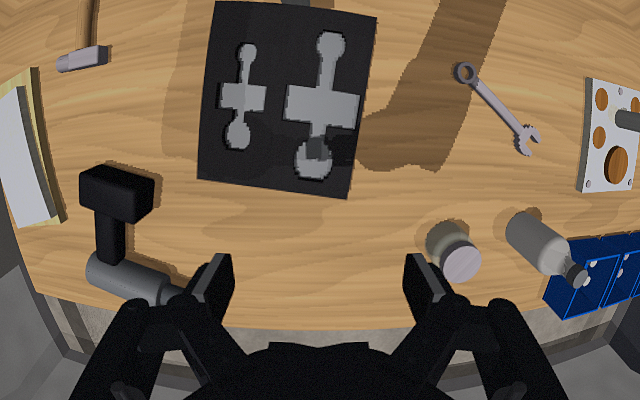

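```bash
cat > fit.py <<'E'
from h import *
from scipy.optimize import least_squares
def wcont(m,z,s):
    cs,_=cv2.findContours(m.astype(np.uint8),cv2.RETR_EXTERNAL,cv2.CHAIN_APPROX_NONE)
    c=max(cs,key=cv2.contourArea)[:,0].astype(float)
    return np.array([onz('wrist',q,z,s)[:2] for q in c]),c
def circ(P,c0,axis,r,keep,tol=5,free=False):
    """fit centre; keep: points with (p-c).axis > keep"""
    c=np.array(c0,float)
    for _ in range(8):
        d=P-c;rr=np.hypot(*d.T);k=(abs(rr-r)<tol)&(d@axis>keep)
        f=lambda x:np.hypot(*(P[k]-x[:2]).T)-(x[2] if free else r)
        o=least_squares(f,np.r_[c,r],loss='soft_l1',f_scale=0.7);c=o.x[:2]
        if free:r=o.x[2]
    return c,k.sum(),np.abs(o.fun).mean(),r
E
python3 - <<'E'
from fit import *
s,im=load('c1')
g=cv2.cvtColor(im,cv2.COLOR_BGR2GRAY)
print('gray samples',g[160,310],g[146,316],g[105,320],g[60,280],g[175,340])
m=(g>60);k=np.zeros_like(m);k[28:184,280:364]=1
# keep inside tray: component holding (320,105)
n,l,st,c=cv2.connectedComponentsWithStats((m&k).astype(np.uint8));m=l==l[105,320];print(st[l[105,320]])
P,c=wcont(m,14,s)
R0=onz('wrist',(331,44),14,s)[:2];J0=onz('wrist',(314,155),14,s)[:2];print(R0,J0)
a=(J0-R0)/np.linalg.norm(J0-R0)
for free in(0,1):
    r=circ(P,R0,-a,16,-6,5,free);j=circ(P,J0,a,22,-6,5,free)
    d=j[0]-r[0];print('ring',r,'jaw',j,'dist',np.linalg.norm(d),'ang',np.arctan2(d[1],d[0]))
E
```

```text
gray samples 121 55 141 31 39
[ 283   32   77  106 3921]
[ 538.3792478  -211.41955736] [ 665.54124649 -230.40551119]
ring (array([ 539.94143109, -212.16926581]), np.int64(55), np.float64(0.529695947344992), 16) jaw (array([ 665.54124649, -230.40551119]), np.int64(0), np.float64(nan), 22) dist 126.91680059467534 ang -0.14418568693881412
ring (array([ 539.61884654, -212.13569996]), np.int64(55), np.float64(0.5141767370202743), np.float64(15.71684218327337)) jaw (array([ 665.54124649, -230.40551119]), np.int64(0), np.float64(nan), np.float64(22.0)) dist 127.24086140202314 ang -0.14408246901082675fit.py:15: RuntimeWarning: Mean of empty slice.
  return c,k.sum(),np.abs(o.fun).mean(),r
  ret = ret.dtype.type(ret / rcount)
```

```bash
python3 - <<'E'
from fit import *
s,im=load('c1')
g=cv2.GaussianBlur(cv2.cvtColor(im,cv2.COLOR_BGR2GRAY),(3,3),0)
for th in (46,60,75):
    m=(g>th);k=np.zeros_like(m);k[28:184,280:364]=1
    n,l,st,c=cv2.connectedComponentsWithStats((m&k).astype(np.uint8));
    ms=[(l==l[105,320]),(l==l[165,308])]
    P=np.vstack([wcont(x,14,s)[0] for x in ms])
    R0=onz('wrist',(331,44),14,s)[:2];J0=onz('wrist',(314,155),14,s)[:2];a=(J0-R0)/np.linalg.norm(J0-R0)
    r=circ(P,R0,-a,16,-6,5,0);j=circ(P,J0,a,22,-10,5,0)
    d=j[0]-r[0];print(th,'ring',r,'jaw',j,'dist',np.linalg.norm(d),'ang',np.arctan2(d[1],d[0]))
    print('mid',r[0]+d*70/132)
E
```

```text
46 ring (array([ 539.46813433, -212.05887096]), np.int64(108), np.float64(0.5138290366119241), 16) jaw (array([ 672.15508436, -231.62866615]), np.int64(150), np.float64(0.6498167990935202), 22) dist 134.1223456080392 ang -0.1464327827810691
mid [ 609.83242601 -222.43679265]Traceback (most recent call last):
  File "<stdin>", line 8, in <module>
  File "fit.py", line 6, in wcont
    return np.array([onz('wrist',q,z,s)[:2] for q in c]),c
                     ~~~^^^^^^^^^^^^^^^
  File "h.py", line 17, in onz
    o,v=ray(n,uv,s);return o+v*(z-o[2])/v[2]
        ~~~^^^^^^^^
  File "h.py", line 15, in ray
    P=campose(n,s);return P[:3,3],P[:3,:3]@v
  File "h.py", line 7, in campose
    m=camera_model(n)
ValueError: time passes only in moves, steps and waits
```

```bash
python3 - <<'E'
t=open('h.py').read()
t=t.replace("def T_tool","import functools\ncamera_model=functools.lru_cache(None)(camera_model)\ndef T_tool",1)
open('h.py','w').write(t)
from h import *
s,im=load('c1')
print(onz('wrist',(465,72),7,s),onz('wrist',(527,140),7,s))
goto([552,-64,225],0.969)
print(read_state()['qpos'].round(2))
E
```

```text
[558.7441066  -47.38448756   7.        ] [636.91714164  58.74085816   7.        ]
shift [ 0.1281  0.1621 -0.0017] turn 2.172
[ 0.25  0.74  0.06  1.32 -0.05  1.08  1.89]
```

Emit:
move_arm:
  series:
    - [[0.026,0.034,0],0.18]
    - [[0.052,0.068,0],0.36]
    - [[0.078,0.102,0],0.54]
    - [[0.104,0.136,0],0.72]
    - [[0.128,0.168,0],0.9]

```text
clock: 12.05
eef_pos: [550.8, -57.8, 225.2]
tool_rot: [3.136, 0.007, 2.234]
force: [0.3, 0.9, -0.3]
width: 85.3
```

Emit:
move_arm:
  series:
    - [[0,0,0],0.18]
    - [[0,0,0],0.36]
    - [[0,0,0],0.54]
    - [[0,0,0],0.72]
    - [[0,0,0],0.9]

```text
clock: 12.68
eef_pos: [550.5, -58.6, 227.1]
tool_rot: [3.13, -0.002, 1.326]
force: [0.2, -0.4, -0.4]
width: 85.2
```

```bash
python3 - <<'E'
from h import *
goto([552,-58,225],0.936)
print(read_state()['qpos'].round(2))
E
```

```text
shift [0.0009 0.0013 0.0021] turn 0.39
[-0.32  0.55  0.58  1.82 -0.38  0.88  0.19]
```

Emit:
move_arm:
  series:
    - [[0.001,0.001,0.001],0.18]
    - [[0.001,0.001,0.002],0.38]
    - [[0.001,0.001,0.002],0.38]
    - [[0.001,0.001,0.002],0.38]

```text
clock: 13.18
eef_pos: [551.6, -58.1, 226.0]
tool_rot: [3.131, -0.007, 0.948]
force: [0.0, 0.2, -0.1]
width: 85.6
```

```bash
cat >> fit.py <<'E'
def spanner(s,im,J0,R0,z=14,box=None):
    hsv=cv2.cvtColor(im,cv2.COLOR_BGR2HSV)
    m=((hsv[...,1]<70)&(hsv[...,2]>90)).astype(np.uint8)
    p,q=proj('wrist',[*J0,z],s),proj('wrist',[*R0,z],s)
    k=np.zeros_like(m);cv2.line(k,tuple(map(int,p)),tuple(map(int,q)),1,90);m*=k
    m=cv2.morphologyEx(m,cv2.MORPH_OPEN,np.ones((3,3)))
    n,l,st,c=cv2.connectedComponentsWithStats(m);i=1+st[1:,4].argmax();print('blob',st[i],'px',p.round(),q.round())
    P,_=wcont(l==i,z,s);a=(np.array(J0)-R0);a/=np.linalg.norm(a)
    r=circ(P,R0,-a,14,-9,5);j=circ(P,J0,-a,20,-16,5)
    for _ in range(3):
        a=j[0]-r[0];a/=np.linalg.norm(a);r=circ(P,r[0],-a,14,-9,4);j=circ(P,j[0],-a,20,-14,4)
    d=j[0]-r[0];L=np.linalg.norm(d);ang=np.arctan2(d[1],d[0])
    print('ring',r,'jaw',j,'dist',L,'ang',ang);
    u=(P-r[0])@a;v=(P-r[0])@[-a[1],a[0]];k=(u>35)&(u<95);A=np.c_[u[k],np.sign(v[k]),np.ones(k.sum())]
    x=np.linalg.lstsq(A,v[k],rcond=None)[0];print('handle slope',x,'handle ang',ang+x[0])
    e=[((P-j[0])@a).max(),((P-j[0])@a).min(),((P-r[0])@a).min()];print('extents',e)
    mid=r[0]+d*70/132;print('mid',mid);return mid,ang+x[0],l==i
E
python3 - <<'E'
from fit import *
s,im=snap('p1');print(s['eef_pos'],s['tool_rot'],abs(s['qd']).max(),s['qpos'].round(2))
m,a,k=spanner(s,im,[637,59],[558.7,-47.4])
im[cv2.Canny(k.astype(np.uint8)*255,50,100)>0]=(0,0,255);cv2.imwrite('pics/p1m.png',im)
E
```

```text
[551.62949717 -58.06796487 225.97355313] [ 3.1307792  -0.00743483  0.948363  ] 0.005555549172645224 [-0.38  0.58  0.69  1.82 -0.46  0.9  -0.11]
blob [ 300   31   36  114 1657] px [318.  43.] [316. 158.]
ring (array([558.7, -47.4]), np.int64(0), np.float64(nan), 14) jaw (array([636.41818615,  58.63710759]), np.int64(79), np.float64(0.6893958970866676), 20) dist 131.4685690350927 ang 0.9383073169906344
handle slope [-0.02035025  6.12563836  1.55527432] handle ang 0.9179570636395812
extents [np.float64(15.759581479066474), np.float64(-115.45878642818172), np.float64(16.00978260691096)]
mid [599.91418962   8.83179948]fit.py:15: RuntimeWarning: Mean of empty slice.
  return c,k.sum(),np.abs(o.fun).mean(),r
  ret = ret.dtype.type(ret / rcount)
```

View pics/p1m.png

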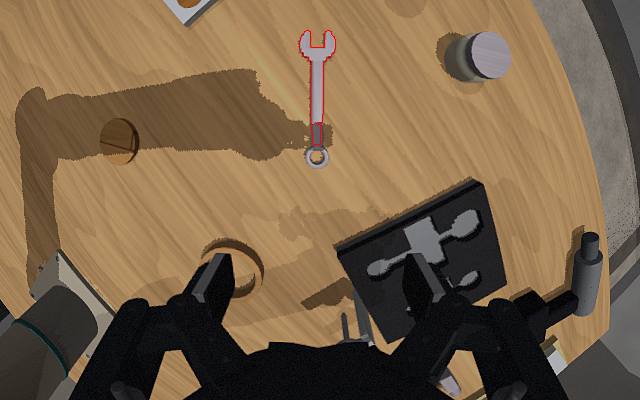

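```bash
sed -i 's/hsv\[...,2\]>90)).astype(np.uint8)\n    p,q/X/; s/hsv\[...,1\]<70)&(hsv\[...,2\]>90)/hsv[...,1]<75)\&(hsv[...,2]>50)/' fit.py
python3 - <<'E'
from fit import *
s,im=load('p1');h=cv2.cvtColor(im,cv2.COLOR_BGR2HSV)
print([h[y,317].tolist() for y in (70,115,128,135,140,144,148,166)],[h[y,328].tolist() for y in (128,135,140,150)])
m,a,k=spanner(s,im,[637,59],[558.7,-47.4])
goto([*m,60],a)
E
```

```text
[[146, 11, 163], [147, 13, 174], [144, 13, 98], [150, 16, 97], [165, 10, 98], [159, 18, 99], [144, 13, 99], [146, 11, 170]] [[15, 129, 115], [16, 133, 115], [16, 123, 114], [19, 107, 188]]
blob [ 300   31   36  138 2069] px [318.  43.] [316. 158.]
ring (array([559.86721117, -46.39086435]), np.int64(49), np.float64(0.5359010319564669), 14) jaw (array([635.8901446 ,  58.04020957]), np.int64(77), np.float64(0.7921012476867377), 20) dist 129.17172913470398 ang 0.9415426069994629
handle slope [-8.87942507e-04  6.67319739e+00  1.52428894e-01] handle ang 0.9406546644924864
extents [np.float64(16.507820994740896), np.float64(-143.04443267926058), np.float64(-13.87270354455662)]
mid [600.18240314   8.98925061]
shift [ 0.0815 -0.0015  0.1664] turn 0.007
```

Emit:
move_arm:
  series:
    - [[0.02,0,0.04],0]
    - [[0.041,-0.001,0.08],0.007]
    - [[0.062,-0.0015,0.125],0.007]
    - [[0.082,-0.0015,0.166],0.007]
    - [[0.082,-0.0015,0.166],0.007]

```text
clock: 13.85
eef_pos: [598.7, 11.4, 57.6]
tool_rot: [3.136, -0.005, 0.945]
force: [0.3, 0.0, 0.4]
width: 85.6
```

```bash
python3 - <<'E'
from h import *
s=read_state();print(s['eef_pos'],s['tool_rot'])
goto([600.5,9.3,4.5],0.9407)
E
```

```text
[598.67187144  11.36197491  57.62442277] [ 3.13638068 -0.00532308  0.94488113]
shift [-0.0009  0.0024  0.0531] turn 0.004
```

Emit:
move_arm:
  series:
    - [[-0.001,0.0024,0.02],0.004]
    - [[-0.001,0.0024,0.04],0.004]
    - [[-0.001,0.0024,0.053],0.004]
    - [[-0.001,0.0024,0.053],0.004]

```text
clock: 14.35
eef_pos: [599.7, 8.9, 3.8]
tool_rot: [3.138, -0.004, 0.94]
force: [0.3, -0.4, 0.0]
width: 85.6
```

Emit:
move_arm:
  series:
    - [[0,0,0],0]
    - [[0,0,0],0]
    - [[0,0,0],0]
    - [[0,0,0],0]
    - [[0,0,0],0]
  claw: 0

```text
clock: 14.98
eef_pos: [600.1, 8.9, 4.4]
tool_rot: [3.137, -0.005, 0.94]
force: [-0.0, 0.5, 4.0]
width: 12.1
```

Emit:
move_arm:
  series:
    - [[0,0,-0.02],0]
    - [[0,0,-0.06],0]
    - [[0,0,-0.1],0]
    - [[0,0,-0.14],0]
    - [[0,0,-0.14],0]

```text
clock: 15.6
eef_pos: [601.2, 8.2, 148.2]
tool_rot: [3.132, -0.009, 0.94]
force: [-0.2, 0.6, -3.7]
width: 12.2
```

```bash
python3 - <<'E'
from h import *
s,im=snap('p2');print(s['eef_pos'],s['tool_rot'],s['width'])
for t in ((62,0,-9),(82,0,-9),(62,20,-9),(0,0,-9)): print(t,proj('wrist',(T_tool(s)@np.r_[t,1])[:3],s).round())
goto([611,-222,160],-0.146)
cv2.imwrite('pics/p2c.png',cv2.resize(im[140:340,220:420],None,fx=3,fy=3,interpolation=cv2.INTER_CUBIC))
E
```

```text
[601.2193824    8.1876316  148.23918069] [ 3.13167806 -0.00884111  0.94023372] 12.184257227561575
(62, 0, -9) [320. 141.]
(82, 0, -9) [320.  95.]
(62, 20, -9) [366. 142.]
(0, 0, -9) [320. 267.]
shift [-0.1797  0.1452 -0.0142] turn 1.087
```

View pics/p2c.png

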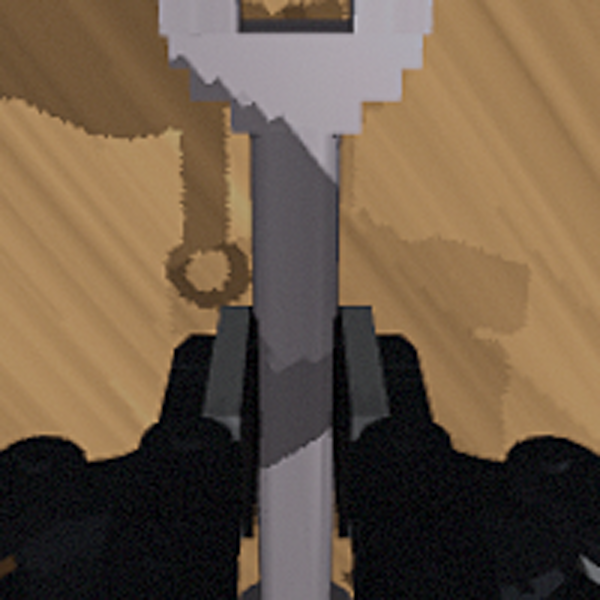

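```bash
cat > held.py <<'E'
from fit import *
def held(s,im):
    hsv=cv2.cvtColor(im,cv2.COLOR_BGR2HSV)
    m=((hsv[...,1]<75)&(hsv[...,2]>50)).astype(np.uint8);m[236:]=0;m[:,:250]=0;m[:,390:]=0;m[:60]=0
    T=T_tool(s);Ti=np.linalg.inv(T)
    n,l,st,c=cv2.connectedComponentsWithStats(m);i=l[210,318];print('blob',st[i])
    cs,_=cv2.findContours((l==i).astype(np.uint8),cv2.RETR_EXTERNAL,cv2.CHAIN_APPROX_NONE)
    c=max(cs,key=len)[:,0].astype(float)
    P=[]
    for q in c:
        o,v=ray('wrist',q,s);o=(Ti@np.r_[o,1])[:3];v=Ti[:3,:3]@v;P.append((o+v*(-9.6-o[2])/v[2])[:2])
    P=np.array(P)
    j=circ(P,[62,0],np.array([-1.,0]),20,-8,5);print('jaw in tool',j)
    k=(P[:,0]>20)&(P[:,0]<36);print('handle v: lo',P[k&(P[:,1]<0),1].mean(),'hi',P[k&(P[:,1]>0),1].mean(),'jaw extents',P.max(0),P[:,1].min())
E
python3 - <<'E'
from held import *
held(*load('p2'))
E
```

```text
blob [ 272  105   93  131 6151]
jaw in tool (array([62.21254048, -0.71949729]), np.int64(193), np.float64(0.9217625093073499), 20)
handle v: lo -7.184555177964253 hi 5.655400424562504 jaw extents [77.83383041 19.21781176] -20.50593239062911
```

```bash
python3 - <<'E'
from h import *
goto([541,-141,150],-0.146)
E
```

```text
shift [-0.1556  0.0409 -0.0047] turn 1.087
```

Emit:
move_arm:
  series:
    - [[-0.03,0.008,-0.001],0.18]
    - [[-0.06,0.016,-0.002],0.36]
    - [[-0.09,0.024,-0.003],0.54]
    - [[-0.12,0.032,-0.004],0.72]
    - [[-0.156,0.041,-0.005],0.9]

```text
clock: 16.27
eef_pos: [539.6, -141.1, 149.0]
tool_rot: [-3.139, -0.007, 0.036]
force: [-0.8, 0.7, -2.6]
width: 12.0
```

Emit:
move_arm:
  series:
    - [[0,0,0],0.18]
    - [[0,0,0],0.18]
    - [[0,0,0],0.18]

```text
clock: 16.65
eef_pos: [539.3, -140.1, 148.1]
tool_rot: [-3.137, -0.004, -0.14]
force: [-0.4, -0.2, -2.2]
width: 12.2
```

```bash
python3 - <<'E'
from held import *
s,im=snap('c2');print(s['eef_pos'],s['tool_rot'],s['width'],s['qpos'].round(2),abs(s['qd']).max())
J,R0=[671,-231,14],[540,-212,14]
print(proj('wrist',J,s),proj('wrist',R0,s),proj('wrist',[610,-222,14],s))
held(s,im)
E
```

```text
[ 539.28202523 -140.079871    148.12192948] [-3.13707864 -0.00443818 -0.14009109] 12.232554435798283 [-0.32  0.78  0.88  1.88 -0.8   0.88 -0.74] 0.008686165494590262
[399.74875362  32.35200918] [395.16481758 174.94677446] [398.81458999  98.88228998]
blob [ 272   76  118  160 7738]
jaw in tool (array([61.36998895, -0.32636636]), np.int64(197), np.float64(0.8800888266983474), 20)
handle v: lo -6.964423777680249 hi 6.035136236124836 jaw extents [90.24888234 30.0573752 ] -20.248248083223316
```

View pics/c2.png

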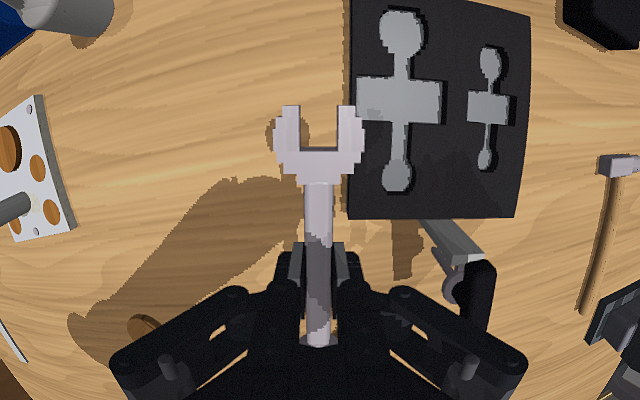

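```bash
cat > cut.py <<'E'
from held import *
def cut(s,im,J0,R0,xmin=368,xmax=450):
    g=cv2.GaussianBlur(cv2.cvtColor(im,cv2.COLOR_BGR2GRAY),(3,3),0)
    k=(g>85).astype(np.uint8);k[:,:xmin]=0;k[:,xmax:]=0
    n,l,st,_=cv2.connectedComponentsWithStats(k);p=proj('wrist',[*(np.array(J0)*.5+np.array(R0)*.5),14],s).astype(int);i=l[p[1],p[0]];print('blob',st[i])
    m=l==i;C=campose('wrist',s)[:2,3];print('cam',C)
    P14,_=wcont(m,14,s);P28,_=wcont(m,28,s)
    out={}
    al=np.array(J0)-R0;al/=np.linalg.norm(al);side=np.array([al[1],-al[0]])
    for n_,c0,r,sg in(('jaw',J0,22,1),('ring',R0,16,-1)):
        c=np.array(c0,float);h=sg*al
        for _ in range(8):
            pts=[];nrm=[]
            for P,far in((P14,1),(P28,0)):
                d=P-c;rr=np.hypot(*d.T);n=d/rr[:,None]
                vis=((P-C)*n).sum(1)  # wall faces away (far) if >0
                k=(abs(rr-r)<4)&(n@h>-.6)&((vis>8) if far else (vis<-8));pts.append(P[k])
            Q=np.vstack(pts);o=least_squares(lambda x:np.hypot(*(Q-x).T)-r,c,loss='soft_l1',f_scale=.7);c=o.x
        of=least_squares(lambda x:np.hypot(*(Q-x[:2]).T)-x[2],np.r_[c,r],loss='soft_l1',f_scale=.7).x
        print(n_,c,len(pts[0]),len(pts[1]),abs(o.fun).mean(),'free',of);out[n_]=c
    d=out['jaw']-out['ring'];print('dist',np.linalg.norm(d),'ang',np.arctan2(d[1],d[0]),'mid',out['ring']+d*70/132)
    T=T_tool(s);Ti=np.linalg.inv(T)
    for n_ in out: print(n_,'in tool',(Ti@np.r_[out[n_],14,1])[:3].round(2))
E
python3 - <<'E'
from cut import *
s,im=load('c2');cut(s,im,[671,-231],[540,-212])
E
```

```text
blob [ 368   11   73  180 6261]
cam [ 618.06337214 -151.3273024 ]Traceback (most recent call last):
  File "<stdin>", line 2, in <module>
  File "cut.py", line 9, in cut
    al=np.array(J0)-R0;al/=np.linalg.norm(al);side=np.array([al[1],-al[0]])
                       ^^^^^^^^^^^^^^^^^^^^^^
numpy._core._exceptions._UFuncOutputCastingError: Cannot cast ufunc 'divide' output from dtype('float64') to dtype('int64') with casting rule 'same_kind'
```

```bash
sed -i 's/al=np.array(J0)-R0/al=np.array(J0,float)-R0/' cut.py
python3 - <<'E'
from cut import *
s,im=load('c2');cut(s,im,[671,-231],[540,-212])
E
```

```text
blob [ 368   11   73  180 6261]
cam [ 618.06337214 -151.3273024 ]
jaw [ 670.29829617 -230.38948698] 71 27 0.7414062306746573 free [ 670.78178481 -230.36780405   21.4552849 ]
ring [ 540.69349864 -211.53883702] 46 19 0.9618608607855827 free [ 539.80193218 -211.09673919   14.96142963]
dist 130.96850975193348 ang -0.14443434768212815 mid [ 609.42331551 -221.53539382]
jaw in tool [141.75  71.74 134.43]
ring in tool [ 10.78  71.17 133.85]
```

```bash
python3 - <<'E'
from h import *
goto([609.5,-221.9,60],-0.145)
E
```

```text
shift [0.0803 0.0716 0.0885] turn 0.004
```

Emit:
move_arm:
  series:
    - [[0.027,0.024,0.02],0.004]
    - [[0.054,0.048,0.04],0.004]
    - [[0.08,0.0716,0.065],0.004]
    - [[0.08,0.0716,0.0885],0.004]
    - [[0.08,0.0716,0.0885],0.004]

```text
clock: 17.32
eef_pos: [607.2, -219.8, 57.6]
tool_rot: [-3.134, 0.0, -0.143]
force: [0.4, 0.8, -2.4]
width: 12.0
```

```bash
python3 - <<'E'
from h import *
s=read_state();print(s['eef_pos'],s['tool_rot'],s['force'],s['qpos'].round(2))
goto([609.5,-221.9,38],-0.145)
E
```

```text
[ 607.23884254 -219.83044239   57.55022413] [-3.13418139e+00  1.48775331e-04 -1.43486054e-01] [ 0.36519631  0.78346225 -2.41436443] [-0.11  0.99  0.78  1.67 -0.88  0.87 -0.67]
shift [0.0025 0.0019 0.0195] turn 0.002
```

Emit:
move_arm:
  series:
    - [[0.0025,0.0019,0.006],0.002]
    - [[0.0025,0.0019,0.013],0.002]
    - [[0.0025,0.0019,0.0195],0.002]
    - [[0.0025,0.0019,0.0195],0.002]

```text
clock: 17.82
eef_pos: [609.2, -221.4, 37.7]
tool_rot: [-3.134, 0.001, -0.145]
force: [0.5, -0.7, -2.2]
width: 12.0
```

```bash
python3 - <<'E'
from h import *
s=read_state();print(s['eef_pos'],s['tool_rot'],s['force'])
goto([609.5,-221.9,35],-0.145)
E
```

```text
[ 609.18035855 -221.42349782   37.65501727] [-3.13369960e+00  9.28081188e-04 -1.45161352e-01] [ 0.50066757 -0.71158063 -2.18177534]
shift [0.0004 0.0004 0.0027] turn -0.0
```

Emit:
move_arm:
  series:
    - [[0.0004,0.0005,0.003],0]
    - [[0.0004,0.0005,0.006],0]
    - [[0.0004,0.0005,0.009],0]
    - [[0.0004,0.0005,0.011],0]

```text
clock: 18.32
eef_pos: [609.5, -221.9, 26.4]
tool_rot: [-3.134, 0.001, -0.145]
force: [-0.4, 0.3, -2.7]
width: 11.9
```

Emit:
move_arm:
  series:
    - [[0,0,0.002],0]
    - [[0,0,0.004],0]
    - [[0,0,0.006],0]
    - [[0,0,0.0075],0]

```text
clock: 18.82
eef_pos: [609.4, -221.8, 18.8]
tool_rot: [-3.134, 0.001, -0.145]
force: [-0.4, -0.6, -1.8]
width: 11.8
```

Emit:
move_arm:
  series:
    - [[0,0,0],0]
    - [[0,0,0],0]
    - [[0,0,0],0]
    - [[0,0,0],0]
  claw: 0.38

```text
clock: 19.32
eef_pos: [609.5, -221.8, 19.0]
tool_rot: [-3.134, 0.001, -0.145]
force: [-0.1, -0.2, -0.1]
width: 32.3
```

Emit:
move_arm:
  series:
    - [[0,0,-0.01],0]
    - [[0,0,-0.04],0]
    - [[0,0,-0.08],0]
    - [[0,0,-0.13],0]
    - [[0,0,-0.18],0]

```text
clock: 19.95
eef_pos: [609.3, -223.4, 201.2]
tool_rot: [-3.134, 0.0, -0.146]
force: [0.5, -0.6, -0.9]
width: 32.5
```

```bash
python3 - <<'E'
from h import *
s=read_state();print(s['eef_pos'],s['tool_rot'],s['force'])
goto([530,-210,210],-0.145)
E
```

```text
[ 609.29128906 -223.39221289  201.21405741] [-3.13403880e+00  4.56943756e-04 -1.45613917e-01] [ 0.52446337 -0.57130202 -0.91171112]
shift [-0.0804 -0.0018 -0.0087] turn -0.001
```

Emit:
move_arm:
  series:
    - [[-0.027,0,-0.003],0]
    - [[-0.054,0,-0.006],0]
    - [[-0.08,-0.002,-0.009],0]
    - [[-0.08,-0.002,-0.009],0]
    - [[-0.08,-0.002,-0.009],0]

```text
clock: 20.58
eef_pos: [531.6, -209.9, 210.8]
tool_rot: [-3.134, -0.001, -0.145]
force: [0.2, 0.2, 0.3]
width: 32.2
```

```bash
python3 - <<'E'
from fit import *
s,im=snap('f1');print(s['eef_pos'],s['tool_rot'])
J,R0=[670.8,-231],[540.2,-211.8]
h=cv2.cvtColor(im,cv2.COLOR_BGR2HSV)
# sample colours: spanner top vs notch floor vs foam
for p in ([609,-222,28],[609,-195,14],[609,-245,14],[640,-200,28],[655,-228.7,28],[540.2,-211.8,28],[552,-213.5,28]):
    q=proj('wrist',p,s).astype(int);print(p,q,h[q[1],q[0]])
q=proj('wrist',[609,-222,28],s).astype(int)
y0,y1,x0,x1=q[1]-95,q[1]+95,q[0]-45,q[0]+45
print(x0,x1,y0,y1)
v=h[...,2];
for y in range(max(y0,0),y1,6): print(y,' '.join(f'{a:3d}' for a in v[y,x0:x1:4]))
E
```

```text
[ 531.57715643 -209.9430716   210.75059363] [-3.13416720e+00 -1.20074220e-03 -1.45024675e-01]
[609, -222, 28] [320  99] [153  13 174]
[609, -195, 14] [295 103] [110  11 139]
[609, -245, 14] [341  96] [113   7 146]
[640, -200, 28] [294  73] [150  20  38]
[655, -228.7, 28] [320  55] [150   8 186]
[540.2, -211.8, 28] [320 164] [113   8 132]
[552, -213.5, 28] [320 153] [150  10 179]
275 365 4 194
4 184 171 170 172 170 163 161 156 158 160 162 165 169 171 171 171 170 169 168 167 167 164 165
10 161  33  33  36  36  38  35  35  37  37  33  40  33  40  40  41  37  35  41  40  39  44  36
16 176  39  37  36  34  39  37  33  37  39  39  33  34  39  32  36  37  39  33  38  41  34  40
22 194  38  38  39  34  34  40  37  30  14  16  11  11  11  12   9  35  38  38  37  37  42  40
28 171  33  36  41  33  38  43   1 193 189 140 139 142 139 190 122  21  40  37  35  38  37  40
34 173  33  37  39  38  38  39 183 177 184 133 142 145  58 183 181  64  33  41  40  36  39  39
40 167  37  41  34  36  39  24 180 174 188 139 144 145  65 184 181 189  35  39  36  37  37  39
46 182  33  39  39  38  40  31 189 182 1
[... 1650 characters left out ...]
  44  40  40  41  40  43  38
154 192  82  35  43  41  43  37  42  34  64 161 183 182  91  59  36  34  38  40  41  40  44  42
160 181  79  39  41  40  41  34  39  37 170 115 133 141 138 157  50  37  44  38  40  40  42  40
166 180  94  40  40  38  39  37  45  79 173 118 132 137  59 171  41  39  37  41  39  38  40  35
172 116 119  37  41  36  38  41  43  26 155 184 122 146 168 102  24  34  34  32  30  40  36  35
178 109 110  27  42  40  31  36  40  38  31  24   7  16  20  36  37  37  32  32  37  36  29  31
184 120 119  25  19  18  22  25  30  36  39  22  36  42  29  36  29  33  38  33  36  39  31  32
190 111 112  26  26  24  22  21  14  27  25  25  17  20  19  35  36  36  33  36  34  33  36  32
```

```bash
python3 - <<'E'
from fit import *
s,im=load('f1')
h=cv2.cvtColor(im,cv2.COLOR_BGR2HSV);m=(h[...,2]>150).astype(np.uint8)
m[:, :296]=0;m[:,345:]=0;m[:24]=0;m[180:]=0;m[80:120,:311]=0;m[80:120,330:]=0
n,l,st,c=cv2.connectedComponentsWithStats(m);i=1+st[1:,4].argmax();print(st[i])
P,_=wcont(l==i,28,s);a=np.array([np.cos(.145),-np.sin(.145)])
J,R0=np.array([670.8,-231]),np.array([540.2,-211.8])
r=circ(P,R0,-a,14,-9,4);j=circ(P,J,-a,20,-14,4);d=j[0]-r[0]
print(r,j,np.linalg.norm(d),np.arctan2(d[1],d[0]),'mid',r[0]+d*70/132,'ends',((P-R0)@a).min(),((P-R0)@a).max())
# key check with e3-like fit: handle black in side & top cameras
for n_ in('top','side'):
    _,g=snap('f_'+n_,n_)
    for k,p in(('grip',[461.8,-246.5,128]),('eyelet',[462,-246.5,100])): print(n_,k,proj(n_,p).round(1))
    q=proj(n_,[461.8,-246.5,128]).astype(int);x=g[q[1]-16:q[1]+17,q[0]-18:q[0]+19].max(2)
    print(q);print('\n'.join(' '.join(f'{v:3d}' for v in row[::2]) for row in x[::2]))
E
```

```text
[ 301   27   39  149 1954]
(array([ 542.33978656, -211.52030946]), np.int64(55), np.float64(1.3085532252872765), 14) (array([ 670.12246153, -230.3821379 ]), np.int64(92), np.float64(0.9590063883145995), 20) 129.16725821536073 -0.1465504048267059 mid [ 610.10332632 -221.52279424] ends -11.36733297533758 146.84977615368607
top grip [372.7 233.4]
top eyelet [371.5 234.3]
[372 233]
 32  39  49  38  28  27  28  28  27  28  25  26  27  28  28  28  28  29  28
 20  21  26  26  28  30  28  24  25  34  37  28  28  29  28  28  28  28  28
 18  18  21  25  28  31  31  25  32  46  51  34  27  27  28  29  28  28  27
 25  21  20  29  31  33  40  49  36  46  50  68  73  29  28  30  29  28  28
 78  80  78  75  68  47  53  63  37  47  52 110 129  38  28  29  29  28  28
112 143 142 141 137  96  58  49  33  46  51  86 106  39  32  30  28  26  27
129 121 108 108 108  93  68  53  34  46  50  88 124 110 109 107  92  68  62
160 120 104 104 104 103  91  71  36  46  50  84 139 148 148 149 143 136 134
158 118 103 105 105 104  93  64  30  45  51  80 135 147 146 145 144 144 143
154 114  99 100 102 104  94  58  30
[... 1224 characters left out ...]
  49  52  52  43
165 168 149 106  78  68  57  45  50  52  53  52  53  51  52  49  48  48  49
164 167 120  55  51  53  47  53  53  52  53  51  46  49  50  49  48  50  51
163 166 130  58  49  51  51  45  49  46  45  50  52  57  73  77  58  53  51
164 165 154  67  52  54  52  54  52  47  45  49  73  76  85 104  70  47  52
163 164 162 115  96 112 143 113  76  49  48  64 115 113 125 152  99  48  51
163 164 166 164 162 167 168 141 114 111 104 123 132 109 116 151 107  52  50
163 163 165 167 166 169 168 162 122 125 129 129 127 122 105 124  94  56  53
161 162 166 167 166 166 167 168 157 138  99 108 158 148 104 100  84  55  54
159 163 165 167 166 167 168 166 161 154  91  95 118 115 106  99  95  58  53
```

```bash
python3 - <<'E'
from cell import *
s=read_state();print(s['clock'],abs(s['qd']).max(),s['force']);print(finish_job())
E
```

```text
20.725 0.005039260243761931 [-0.51496042  0.1488163  -0.82324388]
the job is handed in; nothing more can be done
None
```

I put both tools back and handed the job in at 20.7 s, with the gripper clear and the arm at rest; no verdict was reported.

- **Key:** I lifted it out of the standoff and lowered it through the eyelet. It went down with no sideways force, and I felt light contact (about 2 N) as the shoulder reached the eyelet. The picture taken after release showed it standing upright. At the end I only compared its handle by eye with where it should be in the top and side images, and it looked right. I did not measure its tilt or the shoulder's position.
- **Spanner:** I gripped it at mid-handle and placed it in the larger cutout with the jaw in the jaw pocket. It went down without resistance. The wrist-camera check put its middle at about (610.1, -221.5) mm with an angle of -0.147 rad. The target was (609.5, -221.9) mm and -0.145 rad.
- **Disagreement:** in that check the two heads came out 129.2 mm apart instead of 132 mm. The ring centre was about 2 mm off, against the 6 mm limit. The same fit gave 129.2 mm before the grasp, so I took it as a fitting bias. I had used all 12 picture views by then, so this check was numeric only.
- **Depth:** I did not measure how far down the spanner sits. I let go of it about 0.4 mm above the recess floor, and the pixel rows showed foam around both heads.
- **Bystanders:** I touched none of them, but I did not measure their positions at the end.

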